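Lock up the bottle rack with its slotted disc and bar

TASK

Lock up the bottle rack for the night: turn the brass disc by its lever until its slot is level and lines up with the flat steel bar, push the bar by its black knob fully home over the bottles and through the disc, then turn the disc well out of line again (about half way to crosswise or more), so that the bar cannot come back. Only push with the fingers: lift nothing, and leave the two bottles, the jigger and the wine stopper standing where they are.

Things in the scene. Friction and masses are not known exactly. Their poses are not given: they have to be found in the camera images.
- rack: Bottle rack fixed to the worktop: walnut foot 96x206x12 mm; dark steel end plates, 6 mm thick, at y=-71 and +71 mm, 88 mm wide, above 110 mm a post 48 mm wide, 189 mm tall. Origin: centre of the underside on the worktop, z up, y along rack and bar from knob end to disc end. Bar and disc share an axis along y at x=0, height 165 mm. 'In the rack' below means this frame.
- lock_bar (a joint): Travel of the flat steel locking bar along the rack's +y, m: 0 = drawn out, 0.170 = fully home (hard stop). Starts at 0.035 to 0.075, about 2 N of friction, stays where left, never turns. Blade 20 mm wide (rack x), 5 mm thick (z). It passes the disc only if the slot is within about 0.25 rad of level; else its nose strikes the disc at 0.135 and stops.
- bar_push (a point): Centre of the outer face of the black round knob at the bar's outer end: knob 36 mm across, 18 mm long, on the bar's axis at height 165 mm. Push it toward the rack's +y. In the rack it lies at y = -282 mm + travel, so at -112 mm when home. Nothing stands beyond it.
- bar_nose (a point): Tip of the bar, in the rack at y = -54 mm + travel, so at +116 mm when home. The nose is 20 mm long and as wide as the blade; behind it is a round neck 6 mm thick and 20 mm long. When home the nose stands wholly beyond the disc and the neck lies in it, so the disc can turn again.
- lock_disc (a joint): Angle of the brass disc about the rack's +y, rad. Slot and lever are level (lined up with the bar) at 0, lever to the rack's -x, and at 3.14, lever to +x; at 1.57 the lever points straight up and the slot is crosswise. Starts at 0.5 to 2.64 (lever raised); stops at -1.2 and 4.35 (lever hanging down); turns stiffly (0.1 N m, 2 to 4 N on the lever), stays where left, but a finger rubbing along it drags it.
- disc_slot (a point): Centre of the disc's slot, on the bar's axis, in the rack at y=85 mm, height 165 mm. The disc is upright, 56 mm across, 8 mm thick (y = 81 to 89 mm in the rack), outside the end plate. The slot is 26x10 mm and goes right through, its long way along this point's x axis, which turns with the disc; y is the axis of turning.
- lever_tip (a point): Outer end of the brass lever on the disc, 56 mm from the axis. The lever runs in line with the slot from the disc's rim to here, 10 mm thick, y = 81 to 97 mm in the rack. Opposite it a stub tail of the same section reaches 35 mm from the axis. Free air round and above both. To line up, press the lever down level from above (if nearly upright, push it over sideways first).
- amber_bottle: Small amber dropper bottle, 48 mm across, 142 mm tall, standing loose in the rack below the bar; origin at the centre of its underside. To be left standing.
- green_bottle: Small green-labelled dropper bottle, 43 mm across, 132 mm tall, standing loose in the rack below the bar; origin at the centre of its underside. To be left standing.
- jigger: Steel double jigger, 44 mm across, 88 mm tall, standing loose on the worktop on the robot's side of the rack; origin at the centre of its underside. To be left alone.
- wine_stopper: Steel ball wine stopper, 37 mm across, 73 mm tall, standing loose on the worktop behind the rack; origin at the centre of its underside. To be left alone.
There are look-alikes about, which are no part of the job. What is shaped like the green_bottle but blue is not meant. What is shaped like the amber_bottle but purple is not meant.

How it is judged:
On the way, in this order (a step that is already met when the one before it is completed fails the run):
1. the disc's slot is lined up with the bar (within 0.25 rad of level) while the bar is still outside the disc (angle between the x axis of disc_slot and the x axis of rack, either way round below 0.25 rad and value of joint lock_bar below 0.14 m), for 0.1 s.
2. the bar is pushed home through the slot (within 5 mm of its stop) (value of joint lock_bar above 0.165 m), for 0.2 s.
At the end, for the whole second after the job is handed in: The bar is home (within 6 mm of its stop), the disc rests with its slot turned at least 0.5 rad (29 degrees) out of line with the bar, either way round, and the bottles, jigger and stopper stand upright in their places (value of joint lock_bar above 0.164 m and angle between the x axis of disc_slot and the x axis of rack, either way round above 0.5 rad and velocity of joint lock_disc between -0.05 and 0.05 rad/s and angle between each of amber_bottle, green_bottle, jigger, wine_stopper's own z axis and vertical below 0.1 rad and z of each of amber_bottle, green_bottle in the frame of rack below 0.02 m); the robot touches nothing.
It fails at once if the amber bottle is lifted, tipped or shifted by more than 25 mm (distance of amber_bottle from where it was at the start of the episode above 0.025 m or angle between amber_bottle's own z axis and vertical above 0.3 rad).
It fails at once if the green bottle is lifted, tipped or shifted by more than 25 mm (distance of green_bottle from where it was at the start of the episode above 0.025 m or angle between green_bottle's own z axis and vertical above 0.3 rad).
It fails at once if the jigger is lifted, tipped or shifted by more than 25 mm (distance of jigger from where it was at the start of the episode above 0.025 m or angle between jigger's own z axis and vertical above 0.3 rad).
It fails at once if the wine stopper is lifted, tipped or shifted by more than 25 mm (distance of wine_stopper from where it was at the start of the episode above 0.025 m or angle between wine_stopper's own z axis and vertical above 0.3 rad).
It also fails if it takes over 58 s, if anything falls off the work surface, if the arm or the gripper's body presses on something with over 40 N, if the wrist force passes 120 N, or if a joint passes its speed limit or range.

ROBOT

A 7-joint arm with a two-finger parallel gripper is mounted at the origin on a cart in front of the work surface, level with it; the furniture and walls round the work are solid. World frame = base frame: x ahead of the robot, y to its left, z up, the work surface at z = 0. Lengths are in m, angles in rad, forces in N, time in s.
With the tool pointing down it reaches from about 0.425 to 0.925 m from the base axis. Payload 6.8 kg.
Tool frame: the origin (TCP) lies on the centre line of the jaws, within the pads' length; the fingertips stand 14 mm ahead of it and the grasp point (between the pads) lies 5 mm behind it (r.tips_ahead is the distance from the TCP to the fingertips, in m); z points along the fingers, y is the line along which they close (so a half turn about z gives the same grasp; the last joint's range is limited). The gripper opens to 85 mm and grips with 20 to 120 N. Pads are 22 mm wide; open, the fingers measure 114 mm over their backs; the gripper's body (76 mm by 85 mm) begins 54 mm behind the grasp point. The pads swing forward as they close: fully open they stand 13 mm farther back than shut.
Start: joints at [1.053, 0.477, 0.022, 1.555, -0.011, 1.109, -0.083], TCP at [0.269, -0.619, 0.245] pointing down, gripper open.
Joint ranges: [-2.96, 2.96], [-0.34, 2.1], [-1.41, 1.46], [0.24, 2.44], [-1.37, 4.51], [0.17, 1.92], [-2.96, 2.96]. Speed limits (rad/s): [2.39, 2.39, 3.14, 3.14, 3.14, 3.14, 3.14].

INTERFACE

Orientations are given as a rotation vector (axis times angle).
In Python, from bench import r, eyes gives the robot as it stands.
- The arm moves only by the tool step_arm, never from a script. Its argument "rows" is a list of rows, each a list of 6 numbers: the shift along the world's x, y, z in units of 60 cm (1.0 is 60 cm), then the turn, a rotation vector about the world's x, y, z in units of pi rad (1.0 is pi rad). In form: [[x, y, z, rx, ry, rz], ...]. A call has 1 to 5 rows; each row is the pose to reach, as a shift and turn from the pose commanded when the call began, turning the shorter way round; what a row does not reach only later rows make up. A row lasts 1/12 s, in which the tool goes at most 41.7 mm and 7.16 degrees, less where a joint would pass 70% of its speed; a pose out of reach is approached as far as the arm can. A call with a number of a shift or a turn outside -1 to 1 is refused whole. A call with a gripper value outside its range is refused whole. "jaw" is the closure, from 0 (fully open) to 1 (shut), set as the call begins (left out, the last holds). The fingers move at their own pace and stop on an object; "squeeze" is the grip in N (left out, the last holds). Time passes only in rows, so rows that repeat a pose let the fingers close. It gives the time, the measured TCP pose, the force, the opening and the grip force at its end, in the units of the state.
- r.get_obs(): the state, without advancing time (a new reading comes with each control period).
- eyes.grab_frame(name): name is "scene" or "side" or "wrist"; returns the picture (400x640x3 uint8, red, green, blue); there is no depth.
- eyes.camera_info(name): a dict with "mtx" (3x3 intrinsics, pixels), "extrinsics" (4x4, takes a point from camera to world coordinates); the wrist camera has in their place "tool_from_camera" (4x4, takes a point from camera to tool coordinates, whose origin is the TCP and whose axes are the flange's). Camera axes: x right, y down, z forward; pixel columns grow to the right and rows downward; lengths in m; the calibration is good to about 2 mm. A picture is of the moment at which its call begins: read the wrist's pose just before it. camera_info takes no time and is no camera call.
- r.hand_in(): hands the job in; it is judged then, once.
The state is a dict: "clock": time; "joints": joint angles; "qvel": joint speeds; "tau": joint torques, N m; "tcp_pos": TCP position; "orientation": TCP orientation; "contact_force": force on the tool from outside, world axes, zero at the start; "moment": the same for the moment, N m; "grip_width": finger opening in m; "gripper_force": force on a finger pad.
Only numpy, scipy, OpenCV 4.12 (cv2) and the standard library are available. Lean on these libraries where they do the work, as an engineer would, in place of code of your own. Each camera call takes 0.05 s, during which the arm holds its last target. There are 200 camera calls.

## Working session

There is one attempt and no reset: what is moved stays moved. The work goes in short steps, Python scripts to look and compute and a tool call to move; the robot and the scene stay as the last step left them, time stands still between calls to the robot, and variables do not carry over. Pictures are saved under pics/ and viewed, at most 10 in all, crops included, and the job is handed in when it is done.

Besides the shell and the picture viewer there is one more tool, called after "Emit:" by a JSON object that holds its "fn" and its "kwargs". step_arm: Moves the arm, as the interface text tells. Shifts and turns lie within -1 to 1; 1 stands for 60 cm of shift or pi rad of turn. Its arguments: {"type":"object","properties":{"rows":{"type":"array"},"jaw":{"type":"number"},"squeeze":{"type":"number"}},"required":["rows"]}

```bash
mkdir -p pics
python3 - <<'E'
from bench import r, eyes
import cv2, numpy as np
for n in ("scene","side"):
    im=eyes.grab_frame(n); cv2.imwrite(f"pics/{n}0.png",im[:,:,::-1])
    c=eyes.camera_info(n); print(n,np.round(c["mtx"],1).tolist(),np.round(c["extrinsics"],3).tolist())
o=r.get_obs();print(o["clock"],o["tcp_pos"],o["orientation"],o["grip_width"],r.tips_ahead)
E
```

```text
scene [[468.9, 0.0, 325.3], [0.0, 468.9, 202.8], [0.0, 0.0, 1.0]] [[-0.785, -0.377, 0.493, 0.001], [-0.62, 0.484, -0.618, 0.569], [-0.006, -0.79, -0.613, 0.708], [0.0, 0.0, 0.0, 1.0]]
side [[431.5, 0.0, 318.1], [0.0, 431.5, 206.4], [0.0, 0.0, 1.0]] [[0.835, -0.298, 0.462, 0.045], [-0.55, -0.44, 0.71, -0.634], [-0.008, -0.847, -0.532, 0.591], [0.0, 0.0, 0.0, 1.0]]
0.1 [ 0.26874872 -0.61865592  0.24442976] [-3.07436346e+00 -6.38916775e-01  6.78307786e-04] 0.0854009571184519 0.014
```

View pics/scene0.png

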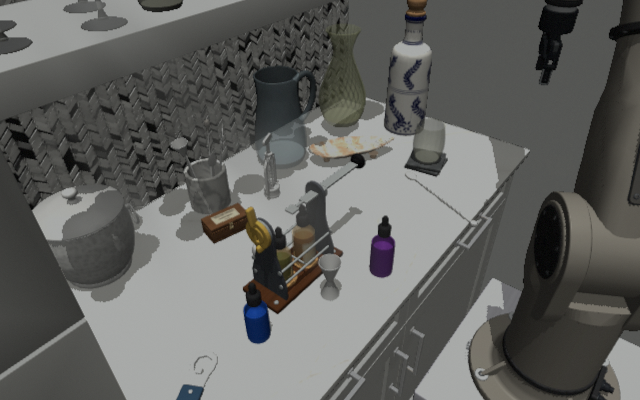

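View pics/side0.png

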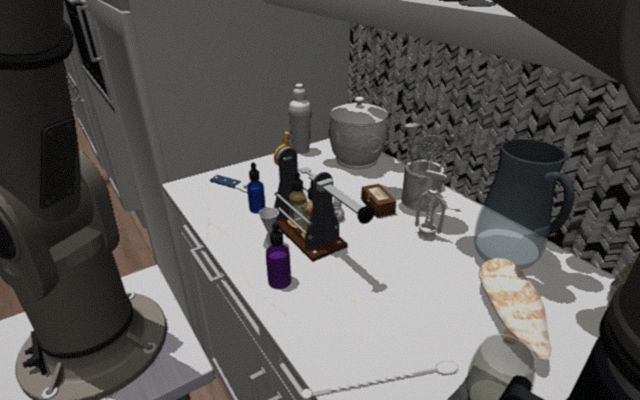

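Scene view: rack at about (295,260), with the brass disc and lever at (260,232) and the black knob at (358,161). Side view: disc at (287,150), knob at (366,213). The blue bottle (257,318) and purple bottle (382,252) are decoys; the real bottles are inside the rack. I'll take one close crop of both views.

Run:
```python
import cv2, numpy as np
a=cv2.imread("pics/scene0.png")[145:315,235:375]; b=cv2.imread("pics/side0.png")[125:265,260:380]
A=cv2.resize(a,None,fx=3.5,fy=3.5,interpolation=cv2.INTER_CUBIC);B=cv2.resize(b,None,fx=2.5,fy=2.5,interpolation=cv2.INTER_CUBIC)
o=np.zeros((600,800,3),np.uint8);o[:A.shape[0],:A.shape[1]]=A;o[:B.shape[0],495:495+B.shape[1]]=B
o=np.clip(o.astype(float)*1.5,0,255).astype(np.uint8)
cv2.imwrite("pics/crop1.png",o)
```

```text
(no output)
```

View pics/crop1.png

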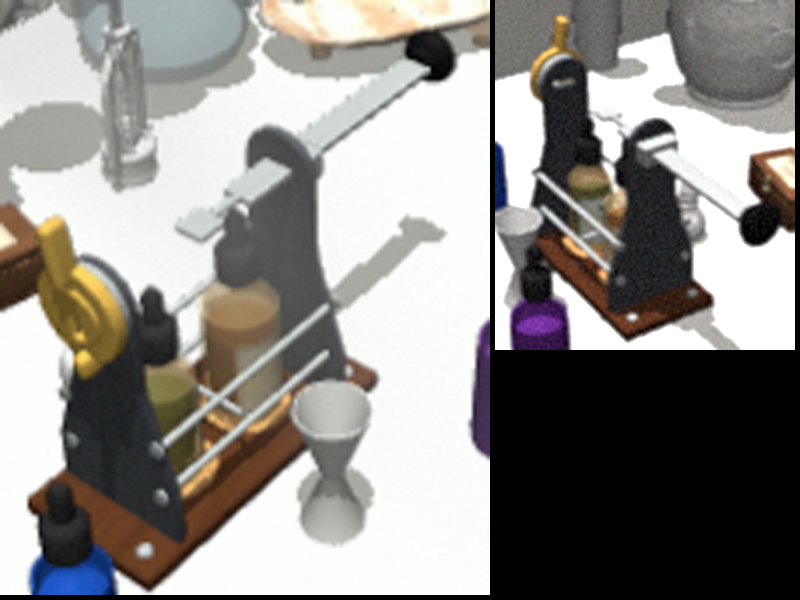

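Crop: the bar runs from the knob at (358,161) to its nose at about (288,210). Disc hub is at about (258,234) and the lever tip at (250,209), leaning to the back. In the side view the knob is at (366,214). The rack holds the green and amber bottles, and the jigger stands on the near side.

```bash
cat > h.py <<'E'
from bench import r, eyes
import cv2, numpy as np
def ray(n,p):
    c=eyes.camera_info(n);E=np.array(c["extrinsics"]);M=np.array(c["mtx"])
    return E[:3,3],E[:3,:3]@np.linalg.solve(M,[p[0],p[1],1])
def onz(n,p,z):
    o,d=ray(n,p);return o+d*(z-o[2])/d[2]
def tri(p,q):
    o,d=ray("scene",p);e,f=ray("side",q)
    s=np.linalg.lstsq(np.c_[d,-f],e-o,rcond=None)[0];a,b=o+d*s[0],e+f*s[1]
    return (a+b)/2,np.linalg.norm(a-b)
E
python3 - <<'E'
from h import *
np.set_printoptions(precision=4,suppress=True)
k,e=tri((358,161),(366,213.8));print("knob",k,e,onz("scene",(358,161),.165),onz("side",(366,213.8),.165))
h=onz("scene",(258.4,234.1),.165);print("hub",h)
co=[onz("scene",p,.012) for p in((244.5,287),(277.5,309.5),(342,252))];print("corners",co, [np.linalg.norm(co[1]-co[i]) for i in(0,2)])
d=h-k;print("yaw disc dir",np.degrees(np.arctan2(d[1],d[0])),np.linalg.norm(d[:2]))
d2=co[1]-co[2];print("foot dir",np.degrees(np.arctan2(d2[1],d2[0])))
n=onz("scene",(287.5,210.5),.165);print("nose",n,np.linalg.norm((n-k)[:2]))
u=d/np.linalg.norm(d);u[2]=0
o,dd=ray("scene",(250,209));P=h+u*.004;s=(P-o)@u/(dd@u);t=o+dd*s
x=np.array([u[1],-u[0],0]);v=t-h;print("tip",t,"rackx",v@x,"z",v[2],"ang",np.arctan2(v[2],-(v@x)))
for p in ((331,295),):print("jigger",onz("scene",p,0))
print("stopper",onz("side",(345,0),0)) if 0 else 0
E
```

```text
knob [ 0.4732 -0.1348  0.1649] 0.0008132384889938637 [ 0.4726 -0.1344  0.165 ] [ 0.4737 -0.1346  0.165 ]
hub [0.4742 0.1638 0.165 ]
corners [array([0.5183, 0.1781, 0.012 ]), array([0.4289, 0.1791, 0.012 ]), array([ 0.4262, -0.0193,  0.012 ])] [np.float64(0.08936499437690588), np.float64(0.1984245811953215)]
yaw disc dir 89.79358750667681 0.29858067910434927
foot dir 89.22687631346855
nose [0.4782 0.0837 0.165 ] 0.21857442173125224
tip [0.4829 0.1677 0.2191] rackx 0.008676523769258903 z 0.05411714176982141 ang 1.729771937814041
jigger [0.378  0.0811 0.    ]
```

Run:
```python
from h import *
np.set_printoptions(precision=3,suppress=True)
for n,p in dict(whitebottle=(407,128),glass=(428,162),pitcher=(287,158),whisk=(272,196),purple=(381,272),blue=(258,337)).items():print(n,onz("scene",p,0))
print("stopper",onz("side",(338,218),0))
```

```text
whitebottle [ 0.605 -0.595  0.   ]
glass [ 0.46  -0.463  0.   ]
pitcher [ 0.782 -0.239  0.   ]
whisk [ 0.693 -0.083  0.   ]
purple [ 0.335 -0.031  0.   ]
blue [0.421 0.24  0.   ]
stopper [0.57  0.083 0.   ]
```

Emit:
{"fn": "step_arm", "kwargs": {"rows": [[0.05, 0.08, 0.05, 0, 0, -0.03], [0.1, 0.16, 0.1, 0, 0, -0.06], [0.15, 0.24, 0.12, 0, 0, -0.1], [0.2, 0.32, 0.12, 0, 0, -0.13], [0.25, 0.4, 0.12, 0, 0, -0.13]], "jaw": 1}}

```text
clock: 0.52
tcp_pos: [0.3734, -0.452, 0.3099]
orientation: [3.14, -0.007, 0.002]
contact_force: [1.4, -0.7, -0.9]
grip_width: 0.0251
gripper_force: 0.0
```

Emit:
{"fn": "step_arm", "kwargs": {"rows": [[0.03, 0.06, 0, 0, 0, 0], [0.03, 0.13, 0, 0, 0, 0], [0.03, 0.19, 0, 0, 0, 0], [0.03, 0.26, 0, 0, 0, 0], [0.03, 0.32, 0, 0, 0, 0]]}}

```text
clock: 0.93
tcp_pos: [0.3901, -0.2586, 0.3085]
orientation: [-3.141, -0.004, 0.001]
contact_force: [-0.1, -0.3, 1.3]
grip_width: 0.0003
gripper_force: 0.0
```

Emit:
{"fn": "step_arm", "kwargs": {"rows": [[0, 0.06, 0, 0, 0, 0], [0, 0.13, 0, 0, 0, 0], [0, 0.19, 0, 0, 0, 0], [0, 0.26, 0, 0, 0, 0], [0, 0.32, 0, 0, 0, 0]]}}

```text
clock: 1.35
tcp_pos: [0.3898, -0.0669, 0.3088]
orientation: [3.141, 0.003, -0.0]
contact_force: [1.2, 0.6, -0.8]
grip_width: -0.0001
gripper_force: 0.0
```

Emit:
{"fn": "step_arm", "kwargs": {"rows": [[0, 0.06, 0, 0, 0, 0], [0, 0.12, 0, 0, 0, 0], [0, 0.17, 0, 0, 0, 0], [0, 0.2, 0, 0, 0, 0], [0, 0.2, 0, 0, 0, 0]]}}

```text
clock: 1.77
tcp_pos: [0.3902, 0.0547, 0.309]
orientation: [-3.141, -0.012, -0.001]
contact_force: [0.1, -0.7, -0.3]
grip_width: 0.0002
gripper_force: 0.0
```

Emit:
{"fn": "step_arm", "kwargs": {"rows": [[0.02, 0.07, 0, 0, 0, 0], [0.05, 0.14, 0, 0, 0, 0], [0.07, 0.205, 0, 0, 0, 0], [0.07, 0.205, 0, 0, 0, 0], [0.07, 0.205, -0.05, 0, 0, 0]]}}

```text
clock: 2.18
tcp_pos: [0.4359, 0.1779, 0.2828]
orientation: [-3.137, -0.008, -0.013]
contact_force: [1.4, -0.7, -1.0]
grip_width: 0.0004
gripper_force: 0.0
```

Emit:
{"fn": "step_arm", "kwargs": {"rows": [[0, 0, -0.04, 0, 0, 0], [0, 0, -0.08, 0, 0, 0], [0, 0, -0.11, 0, 0, 0], [0, 0, -0.11, 0, 0, 0]]}}

```text
clock: 2.52
tcp_pos: [0.4305, 0.1714, 0.2092]
orientation: [3.139, 0.001, -0.011]
contact_force: [0.3, -0.2, -0.0]
grip_width: -0.0003
gripper_force: 0.0
```

```bash
cat > crop.py <<'E'
import sys
from h import *
name=sys.argv[1]
a=eyes.grab_frame("scene")[130:300,200:370,::-1];b=eyes.grab_frame("side")[110:230,250:390,::-1]
A=cv2.resize(a,None,fx=2.4,fy=2.4,interpolation=cv2.INTER_CUBIC);B=cv2.resize(b,None,fx=2.75,fy=2.75,interpolation=cv2.INTER_CUBIC)
o=np.zeros((410,800,3),np.uint8);o[:A.shape[0],:A.shape[1]]=A;o[:B.shape[0],410:410+B.shape[1]]=B[:,:390]
cv2.imwrite(f"pics/{name}.png",np.clip(o*1.4,0,255).astype(np.uint8))
E
python3 crop.py c2
```

```text
(no output)
```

View pics/c2.png

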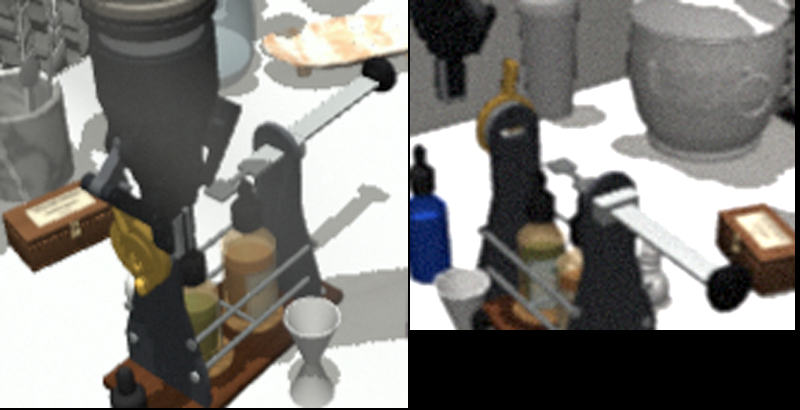

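The finger is on the robot side of the lever, level with it and in free air (scene ~(279,240); the side view shows it left of the lever). Next I push the lever over toward +x and then down.

Emit:
{"fn": "step_arm", "kwargs": {"rows": [[0.02, 0.005, 0.01, 0, 0, 0], [0.042, 0.005, 0.015, 0, 0, 0], [0.062, 0.005, 0.017, 0, 0, 0], [0.083, 0.005, 0.017, 0, 0, 0]]}}

```text
clock: 2.95
tcp_pos: [0.4833, 0.1767, 0.2246]
orientation: [-3.141, -0.002, -0.002]
contact_force: [-3.1, -0.1, -0.7]
grip_width: -0.0001
gripper_force: 1.1
```

Emit:
{"fn": "step_arm", "kwargs": {"rows": [[0.013, 0, -0.005, 0, 0, 0], [0.025, 0, -0.014, 0, 0, 0], [0.034, 0, -0.025, 0, 0, 0], [0.042, 0, -0.039, 0, 0, 0], [0.042, 0, -0.039, 0, 0, 0]]}}

```text
clock: 3.37
tcp_pos: [0.5079, 0.1762, 0.198]
orientation: [3.141, 0.001, -0.002]
contact_force: [0.1, 0.3, 0.4]
grip_width: -0.0005
gripper_force: 0.0
```

```bash
python3 crop.py c3
```

```text
(no output)
```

View pics/c3.png

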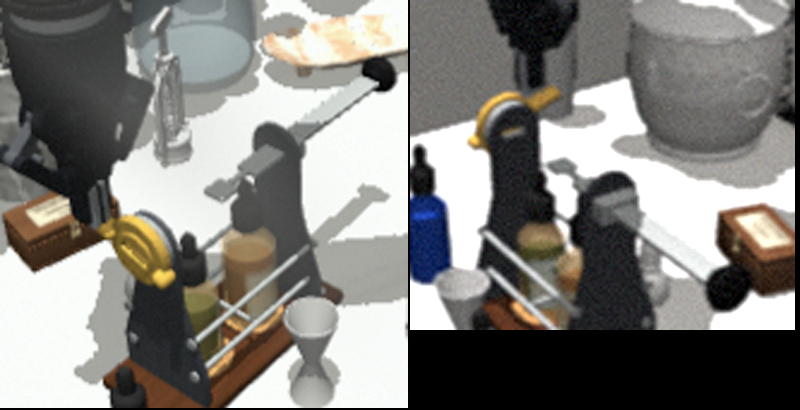

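The disc is now partly turned: the lever points to +x about 20–25° above level, with the finger resting on top. Now I press it level.

Emit:
{"fn": "step_arm", "kwargs": {"rows": [[0.002, 0, -0.01, 0, 0, 0], [0.004, 0, -0.018, 0, 0, 0], [0.004, 0, -0.024, 0, 0, 0], [0.004, 0, -0.024, 0, 0, 0]]}}

```text
clock: 3.8
tcp_pos: [0.5098, 0.1767, 0.1846]
orientation: [3.141, 0.002, -0.001]
contact_force: [0.2, 0.3, 0.6]
grip_width: 0.0002
gripper_force: 0.0
```

```bash
python3 crop.py c4
```

```text
(no output)
```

View pics/c4.png

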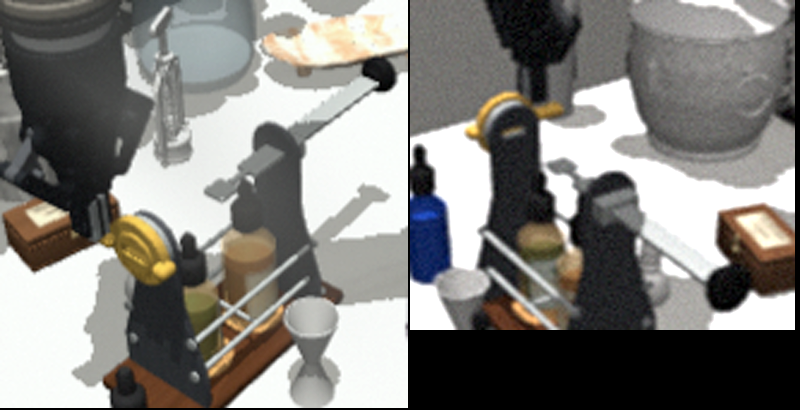

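The lever looks near level. I'll check the angle numerically from the tail (270,242) and the lever root (247,230), using a brass mask on the scene view.

Run:
```python
from h import *
im=eyes.grab_frame("scene")[:,:,::-1];hsv=cv2.cvtColor(np.ascontiguousarray(im),cv2.COLOR_BGR2HSV)
m=cv2.inRange(hsv,(15,110,70),(32,255,255));m[:200]=0;m[262:]=0;m[:,:235]=0;m[:,285:]=0
ys,xs=np.nonzero(m)
P=[]
for x,y in zip(xs,ys):
    o,d=ray("scene",(x,y));s=(.172-o[1])/d[1];q=o+d*s;P.append((q[0]-.474,q[2]-.165))
P=np.array(P)*1000;rr=np.hypot(*P.T)
for sgn in(-1,1):
    k=(sgn*P[:,0]>31)&(rr<62);print(sgn,k.sum(),P[k].mean(0).round(1) if k.any() else 0)
print(P.min(0),P.max(0))
```

```text
-1 57 [-39.   9.]
1 2 [33.2 -3.7]
[-67.4681995  -23.46638339] [33.38528383 41.53003346]
```

Run:
```python
from h import *
im=eyes.grab_frame("side")[:,:,::-1];hsv=cv2.cvtColor(np.ascontiguousarray(im),cv2.COLOR_BGR2HSV)
m=cv2.inRange(hsv,(12,90,60),(34,255,255));m[:140]=0;m[168:]=0;m[:,:262]=0;m[:,318:]=0
ys,xs=np.nonzero(m);P=[]
for x,y in zip(xs,ys):
    o,d=ray("side",(x,y));s=(.163-o[1])/d[1];q=o+d*s;P.append((q[0]-.474,q[2]-.165))
P=np.array(P)*1000
for a,b in((-45,-29),(31,40),(40,48),(48,65)):
    k=(P[:,0]>a)&(P[:,0]<b)&(abs(P[:,1])<25);print(a,k.sum(),P[k].mean(0).round(1) if k.any() else 0,P[k][:,1].min() if k.any() else 0,P[k][:,1].max() if k.any() else 0)
```

```text
-45 14 [-33.3   2.9] -1.6301300598596524 7.046578479505378
31 14 [36.1  3. ] -2.3232379594776145 8.458133564599818
40 18 [44.1  2.6] -4.464553635811636 9.588921181145544
48 11 [51.6  1.2] -3.3457032468059698 7.515647837466361
```

From the side view, the lever and tail both sit within 1–2 mm of the same height, so the disc is level to within about 0.05 rad. Next I go up and over to the knob.

Emit:
{"fn": "step_arm", "kwargs": {"rows": [[0, 0, 0.05, 0, 0, 0], [0, 0, 0.11, 0, 0, 0], [0, 0, 0.17, 0, 0, 0], [-0.02, -0.06, 0.18, 0, 0, 0], [-0.04, -0.12, 0.18, 0, 0, 0]]}}

```text
clock: 4.42
tcp_pos: [0.4871, 0.1068, 0.2965]
orientation: [-3.139, -0.01, -0.009]
contact_force: [0.6, -1.8, 0.2]
grip_width: -0.0002
gripper_force: 0.0
```

Emit:
{"fn": "step_arm", "kwargs": {"rows": [[-0.02, -0.06, 0, 0, 0, 0], [-0.02, -0.12, 0, 0, 0, 0], [-0.02, -0.18, 0, 0, 0, 0], [-0.02, -0.24, 0, 0, 0, 0], [-0.02, -0.3, 0, 0, 0, 0]]}}

```text
clock: 4.83
tcp_pos: [0.4733, -0.0769, 0.2935]
orientation: [3.141, 0.002, 0.0]
contact_force: [0.9, -0.4, -0.4]
grip_width: -0.0003
gripper_force: 0.0
```

Emit:
{"fn": "step_arm", "kwargs": {"rows": [[0, -0.06, 0, 0, 0, 0], [0, -0.12, 0, 0, 0, 0], [0, -0.18, 0, 0, 0, 0], [0, -0.2, 0, 0, 0, 0], [0, -0.2, 0, 0, 0, 0]]}}

```text
clock: 5.25
tcp_pos: [0.473, -0.1993, 0.2929]
orientation: [3.141, -0.008, -0.001]
contact_force: [-0.1, -0.1, -0.4]
grip_width: 0.0002
gripper_force: 0.0
```

Emit:
{"fn": "step_arm", "kwargs": {"rows": [[0, 0, -0.06, 0, 0, 0], [0, 0, -0.12, 0, 0, 0], [0, 0, -0.18, 0, 0, 0], [0, 0, -0.21, 0, 0, 0], [0, 0, -0.21, 0, 0, 0]]}}

```text
clock: 5.67
tcp_pos: [0.4711, -0.1927, 0.1633]
orientation: [-3.138, -0.005, 0.012]
contact_force: [-0.0, 0.2, 0.3]
grip_width: -0.0001
gripper_force: 0.0
```

Emit:
{"fn": "step_arm", "kwargs": {"rows": [[0, 0.02, 0, 0, 0, 0], [0, 0.04, 0, 0, 0, 0], [0, 0.06, 0, 0, 0, 0], [0, 0.08, 0, 0, 0, 0], [0, 0.1, 0, 0, 0, 0]]}}

```text
clock: 6.08
tcp_pos: [0.4753, -0.1341, 0.169]
orientation: [3.14, 0.003, 0.006]
contact_force: [1.3, -2.4, 0.5]
grip_width: 0.0001
gripper_force: 1.3
```

Emit:
{"fn": "step_arm", "kwargs": {"rows": [[0, 0.01, 0, 0, 0, 0], [0, 0.02, 0, 0, 0, 0], [0, 0.03, 0, 0, 0, 0], [0, 0.04, 0, 0, 0, 0], [0, 0.05, 0, 0, 0, 0]]}}

```text
clock: 6.5
tcp_pos: [0.4741, -0.1051, 0.1675]
orientation: [3.141, 0.001, 0.001]
contact_force: [0.3, -2.2, 1.1]
grip_width: -0.0001
gripper_force: 1.2
```

Emit:
{"fn": "step_arm", "kwargs": {"rows": [[0, 0.01, 0, 0, 0, 0], [0, 0.02, 0, 0, 0, 0], [0, 0.03, 0, 0, 0, 0], [0, 0.04, 0, 0, 0, 0], [0, 0.05, 0, 0, 0, 0]]}}

```text
clock: 6.92
tcp_pos: [0.4741, -0.0747, 0.1673]
orientation: [-3.142, -0.002, -0.0]
contact_force: [1.0, -2.0, 0.7]
grip_width: 0.0001
gripper_force: 1.2
```

Emit:
{"fn": "step_arm", "kwargs": {"rows": [[0, 0.009, 0, 0, 0, 0], [0, 0.018, 0, 0, 0, 0], [0, 0.026, 0, 0, 0, 0], [0, 0.034, 0, 0, 0, 0], [0, 0.034, 0, 0, 0, 0]]}}

```text
clock: 7.33
tcp_pos: [0.4738, -0.0535, 0.1672]
orientation: [-3.141, -0.004, 0.001]
contact_force: [0.6, 0.1, 0.3]
grip_width: 0.0
gripper_force: 0.0
```

Passed the disc. I continue gently until the hard stop shows as a rise in force.

Emit:
{"fn": "step_arm", "kwargs": {"rows": [[0, 0.005, 0, 0, 0, 0], [0, 0.01, 0, 0, 0, 0], [0, 0.013, 0, 0, 0, 0]]}}

```text
clock: 7.58
tcp_pos: [0.4736, -0.047, 0.1671]
orientation: [3.141, 0.002, -0.001]
contact_force: [1.4, -2.8, 0.4]
grip_width: -0.0001
gripper_force: 1.0
```

Emit:
{"fn": "step_arm", "kwargs": {"rows": [[0, 0.003, 0, 0, 0, 0], [0, 0.006, 0, 0, 0, 0], [0, 0.006, 0, 0, 0, 0]]}}

```text
clock: 7.83
tcp_pos: [0.4736, -0.0461, 0.1672]
orientation: [3.138, -0.001, -0.001]
contact_force: [1.1, -9.4, 1.1]
grip_width: -0.0001
gripper_force: 4.7
```

Force rises to 9 N at travel of about 0.17, so the bar is home. I hold briefly, back off, and go over to the lever.

Emit:
{"fn": "step_arm", "kwargs": {"rows": [[0, 0.006, 0, 0, 0, 0], [0, 0.006, 0, 0, 0, 0], [0, -0.03, 0, 0, 0, 0], [0, -0.06, 0, 0, 0, 0], [0, -0.06, 0.01, 0, 0, 0]]}}

```text
clock: 8.25
tcp_pos: [0.4727, -0.0827, 0.1723]
orientation: [3.141, -0.005, -0.004]
contact_force: [0.6, -0.8, -0.5]
grip_width: 0.0005
gripper_force: 0.0
```

Emit:
{"fn": "step_arm", "kwargs": {"rows": [[0, 0, 0.06, 0, 0, 0], [0, 0, 0.12, 0, 0, 0], [0, 0, 0.18, 0, 0, 0], [0, 0, 0.2, 0, 0, 0], [0, 0, 0.2, 0, 0, 0]]}}

```text
clock: 8.67
tcp_pos: [0.476, -0.0785, 0.2973]
orientation: [3.141, 0.003, 0.011]
contact_force: [0.7, 1.2, -0.5]
grip_width: -0.0002
gripper_force: 0.0
```

Emit:
{"fn": "step_arm", "kwargs": {"rows": [[0.01, 0.06, 0, 0, 0, 0], [0.03, 0.12, 0, 0, 0, 0], [0.04, 0.18, 0, 0, 0, 0], [0.05, 0.24, 0, 0, 0, 0], [0.06, 0.3, 0, 0, 0, 0]]}}

```text
clock: 9.08
tcp_pos: [0.5091, 0.1028, 0.2922]
orientation: [-3.141, -0.003, 0.003]
contact_force: [1.2, -0.3, 1.0]
grip_width: -0.0002
gripper_force: 0.0
```

```bash
python3 crop.py c5
```

```text
(no output)
```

View pics/c5.png

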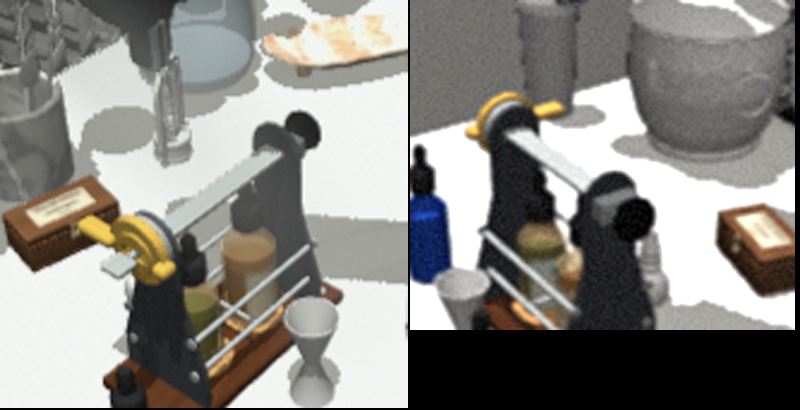

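The bar passes through the disc with its nose out at crop (118,262), the knob sits close to the plate, the lever is level, and the bottles are standing. Now I press the lever further down.

Emit:
{"fn": "step_arm", "kwargs": {"rows": [[0.015, 0.06, 0, 0, 0, 0], [0.015, 0.123, 0, 0, 0, 0], [0.015, 0.123, -0.03, 0, 0, 0], [0.015, 0.123, -0.09, 0, 0, 0], [0.015, 0.123, -0.13, 0, 0, 0]]}}

```text
clock: 9.6
tcp_pos: [0.5174, 0.175, 0.2125]
orientation: [3.141, 0.006, -0.004]
contact_force: [0.0, -0.8, -1.5]
grip_width: -0.0
gripper_force: 0.0
```

Emit:
{"fn": "step_arm", "kwargs": {"rows": [[0, 0, -0.03, 0, 0, 0], [0, 0, -0.05, 0, 0, 0], [0, 0, -0.065, 0, 0, 0], [0, 0, -0.08, 0, 0, 0], [0, 0, -0.095, 0, 0, 0]]}}

```text
clock: 10.02
tcp_pos: [0.5197, 0.1748, 0.1585]
orientation: [-3.141, -0.002, -0.003]
contact_force: [-0.2, 0.9, 2.7]
grip_width: 0.0001
gripper_force: 1.3
```

Emit:
{"fn": "step_arm", "kwargs": {"rows": [[0, 0, -0.01, 0, 0, 0], [0, 0, -0.02, 0, 0, 0], [0, 0, -0.025, 0, 0, 0], [0, 0, -0.025, 0, 0, 0]]}}

```text
clock: 10.35
tcp_pos: [0.519, 0.1743, 0.1429]
orientation: [-3.141, -0.002, 0.0]
contact_force: [-0.4, 0.2, -0.6]
grip_width: 0.0001
gripper_force: 0.1
```

Emit:
{"fn": "step_arm", "kwargs": {"rows": [[0.01, 0, 0.03, 0, 0, 0], [0.01, 0, 0.08, 0, 0, 0], [0.01, 0, 0.14, 0, 0, 0], [0.01, 0, 0.2, 0, 0, 0], [0.01, 0, 0.25, 0, 0, 0]]}}

```text
clock: 10.77
tcp_pos: [0.5249, 0.1746, 0.2959]
orientation: [-3.141, -0.003, -0.002]
contact_force: [1.6, 0.0, 0.8]
grip_width: -0.0002
gripper_force: 0.0
```

Emit:
{"fn": "step_arm", "kwargs": {"rows": [[0, -0.06, 0.01, 0, 0, 0], [0, -0.12, 0.01, 0, 0, 0], [0, -0.18, 0.01, 0, 0, 0], [0, -0.18, 0.01, 0, 0, 0], [0, -0.18, 0.01, 0, 0, 0]]}}

```text
clock: 11.18
tcp_pos: [0.5249, 0.0636, 0.2993]
orientation: [3.141, -0.006, -0.0]
contact_force: [0.1, 0.0, -0.1]
grip_width: 0.0001
gripper_force: 0.0
```

```bash
python3 crop.py c6
```

```text
(no output)
```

View pics/c6.png

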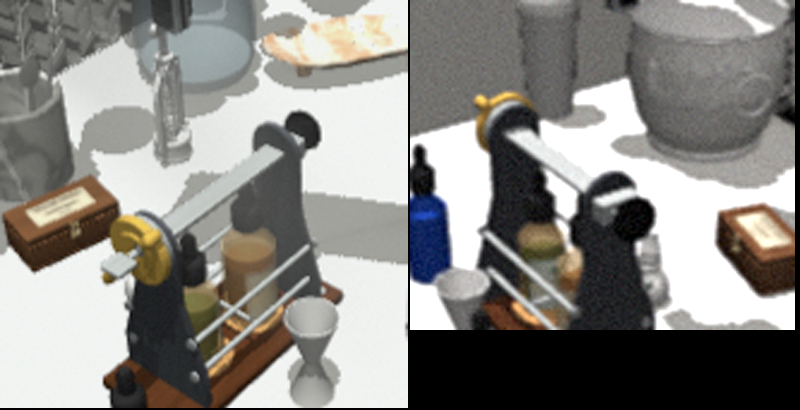

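The tail now points up-left at about 45–50°, at (483,100) in the side crop, and the lever hangs down. The bar is home, everything is standing and the arm is clear.

```bash
python3 -c "
from bench import r
print(r.hand_in())"
```

```text
the job is handed in; nothing more can be done
None
```

The rack is locked and handed in, though the judging result was not shown: the bar is fully home through the disc, the disc is turned about 45–50° out of line, and the bottles, jigger and stopper still stand in place.

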